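# Switch on the contamination monitor and hold it just above the well plate

## Robot

A 6-joint arm with a two-finger parallel gripper is mounted at the origin on the work surface. World frame = base frame: x ahead of the robot, y to its left, z up, the work surface at z = 0. Lengths are in m, angles in rad, forces in N, time in s.
With the tool pointing down it reaches from about 0.15 to 0.775 m from the base axis. Payload 6.1 kg.
Tool frame: the origin (TCP) lies on the mounting face of the last link; the fingertips stand 173 mm ahead of it and the grasp point (between the pads) lies 155 mm ahead of it; z points along the fingers, y is the line along which they close (so a half turn about z gives the same grasp; the last joint's range is limited). The gripper opens to 85 mm and grips with 20 to 120 N. Pads are 22 mm wide; open, the fingers measure 114 mm over their backs; the gripper's body (76 mm by 85 mm) begins 54 mm behind the grasp point. The pads swing forward as they close: fully open they stand 13 mm farther back than shut.
Start: joints at [1.214, 0.126, -0.04, 1.405, 0, 1.571], TCP at [0.183, 0.492, 0.405] pointing down, gripper open.
Joint ranges: [-2.72, 2.72], [-0.95, 1.95], [-1.27, 1.35], [-1.78, 2.02], [-1.46, 1.47], [-3.14, 3.14]. Speed limits (rad/s): [2.39, 2.39, 3.01, 3.14, 3.14, 3.14].

## Interface

Orientations are given as a unit quaternion [x, y, z, w].
In Python, from station import sense, capture, camera_params, job_done, spot_in, trace gives the robot as it stands.
- The arm moves only by the shell command python3 -m creep 'ROWS' [OPENING] [FORCE]. ROWS is JSON, a list of rows, each a list of 6 numbers: the shift along the tool's x, y, z in cm, then the turn, a rotation vector about the tool's x, y, z in degrees. In form: [[x, y, z, ax, ay, az], ...]. A call has 1 to 10 rows; each row shifts and turns the commanded pose from where the row before left it, along the tool's axes as they then stand; what a row does not reach is not made up. A row lasts 1/12 s, in which the tool goes at most 41.7 mm and 7.16 degrees, less where a joint would pass 70% of its speed; a pose out of reach is approached as far as the arm can. A call is refused whole if a number of a shift passes 4.17 or a number of a turn 7.16, either way. A call with a gripper value outside its range is refused whole. OPENING is the opening in per cent of the stroke, from 0 (shut) to 100 (fully open), set as the call begins (- or left out, the last holds). The fingers move at their own pace and stop on an object; FORCE is the grip in N (left out, the last holds). Time passes only in rows, so rows that do not move let the fingers close. It gives the time, the measured TCP pose, the force, the opening and the grip force at its end, in the units of the state.
- sense(): the state, without advancing time (a new reading comes with each control period).
- capture(name): name is "scene" or "top"; returns (picture, depth): 400x640x3 uint8, red, green, blue; 400x640 float32, m along the optical axis (not along the pixel's ray), 0 where there is no reading.
- camera_params(name): a dict with "fov_y" (degrees; the focal length in pixels is half the picture's height over the tangent of half this angle, whatever the lens; pixels are square), "cx", "cy" (the principal point, pixels), "rvec" (rotation vector, rad) and "tvec" (3), from world to camera coordinates, as OpenCV has them. Camera axes: x right, y down, z forward; pixel columns grow to the right and rows downward; lengths in m; the calibration is good to about 2 mm. A picture is of the moment at which its call begins. camera_params takes no time and is no camera call.
- job_done(): hands the job in; it is judged then, once.
Trained networks look in the newest picture that a camera, given by its name, has taken for a name from the list of things; names that differ only in an ending like _2 or _b are one class to them, and where a whole thing is asked for, a point or a joint stands for the part that bears it (a point fixed in the world has none). Each returns a list of dicts, best first, with "score" (0 to 1); they miss things now and then, are a little off and sometimes report something else, mostly with a low value. They report only what shows in the picture. A call takes as long as a camera call. They do not tell look-alikes from the thing itself.
- spot_in(camera, thing): "xy" ([column, row] in pixels, amid what is visible of it).
- trace(camera, thing): "region" (400x640 bool, what is visible of it) and "xy" ([column, row] in pixels, amid what is visible of it).
The state is a dict: "clock": time; "joint_positions": joint angles; "dq": joint speeds; "tau": joint torques, N m; "eef_pos": TCP position; "eef_rot": TCP orientation; "ft_force": force on the tool from outside, world axes, zero at the start; "ft_torque": the same for the moment, N m; "grip_width": opening from 0.0 (shut) to 1.0 (fully open); "grasp_force": force on a finger pad.
Only numpy, scipy, OpenCV 4.12 (cv2) and the standard library are available. Lean on these libraries where they do the work, as an engineer would, in place of code of your own. Each camera call takes 0.05 s, during which the arm holds its last target. There are 200 camera calls.

## Task

Switch on the contamination monitor by pressing the button on its handle right down while it stands in its charging cradle, then lift it out by the handle and carry it over the tubes in the rack to the spill tray. Finish holding it still about 10 mm above the shallow 96-well plate (not the deep-well block), level, centred over the plate and lengthwise in line with it, either way round; stop there with the monitor still in the gripper, do not put it down. The monitor must never touch the tubes, the tray or either plate, or it would be contaminated, and everything else stays where it stands.

Things in the scene. Friction and masses are not known exactly. Their poses are not given: they have to be found in the camera images.
- monitor_handle (a point): middle of the monitor's handle bar, a straight bar on two posts running lengthwise on top, 92 mm above the flat underside, over its centre. Bar 142 mm long (x from -74 to +68 mm), 26 mm wide (y), 24 mm high; between the posts (x from -53 to +44 mm) 37 mm are free below it. x = lengthwise towards display and button, y = across, z = up
- monitor_window (a point): centre of the monitor's flat underside, the detector window (170 x 86 mm); same axes as monitor_handle, 92 mm straight below it
- button_top (a point): centre of the top of the power button, a round dark button of 18 mm diameter on top of the handle at the display end, 50 mm along +x from monitor_handle; unpressed it stands 6 mm proud of the bar, 110 mm above the underside
- power (a joint): travel of the power button in m: 0 = out, 0.004 = fully down; springs back; needs 1.5 N to start and about 4 N at the bottom. It switches on at 0.003
- cradle_floor (a point): low black charging cradle, fixed: tub 226 x 124 mm with walls 22 mm high round a floor 10 mm above the bench, on which the monitor's underside rests with about 4 mm of play all round (a charger block 30 mm high behind its -x end); this point is the centre of that floor, x lengthwise as the monitor's
- plate_top (a point): the shallow 96-well plate: white plastic, 128 mm long (x), 86 mm wide (y), 14.4 mm high, 12 x 8 small round wells; loose, 60 g. This point is the centre of its top face, z up
- plate: the same shallow plate; origin at the centre of its underside, which rests 5 mm above the bench on the tray's floor
- deepwell: deep-well block beside the plate in the same tray: white plastic, same footprint 128 x 86 mm (x, y) but 44 mm high, 8 x 6 square wells; loose, 140 g; origin at the centre of its underside. Its centre is 130 mm from the plate's, the long sides facing; it is not to be measured or touched
- tray: white spill tray, fixed, 280 x 190 mm (x, y), rim 12 mm high, floor 5 mm thick; origin at the centre of its underside; the plates lie across it, their long sides along its y
- rack: green rack 240 mm long (x), 60 mm wide (y), 70 mm high, with three capped 50 ml tubes standing in it to 120 mm above the bench; loose, 0.55 kg; origin at the centre of its underside. It stands between the cradle and the tray
- rack_top (a point): point above the rack's centre at the height of the tube caps' tops, 120 mm above the bench; x along the rack
- cradle: the same cradle; origin at the centre of its underside
- monitor: contamination monitor, one-piece, iron-shaped, white and grey plastic, 0.5 to 0.7 kg: housing 208 mm long (x) x 106 mm wide x 43 mm high, display pod at its +x end up to 56 mm, handle on top. Centre of mass under the handle's middle within 10 mm. Origin: centre of its underside; axes as the handle's. Stands in the cradle at the start
- reagent: small glass bottle with green cap at the back, 60 mm diameter, 105 mm high; origin under its centre
- jar: small white jar at the back, 56 mm diameter, 75 mm high; origin under its centre
- microrack: low orange rack of microtubes near the robot, 70 x 110 mm, 37 mm high; origin under its centre
- pen: black felt pen lying behind the rack, 131 mm long along x, 13 mm thick; origin under it
There are look-alikes about, which are no part of the job. Leave any pink look-alike of the monitor alone.

How it is judged:
By the outcome, as a careful person would: the job done as asked, in the order asked, and still so for the second after the job is handed in, while the arm keeps its last pose, push and grip.
It also fails if it takes over 53 s, if anything falls off the work surface, if the arm or the gripper's body presses on something with over 40 N, if the wrist force passes 120 N, or if a joint passes its speed limit or range.

## Working session

There is one attempt and no reset: what is moved stays moved. The work goes in short steps, Python scripts to look and compute and a shell command to move; the robot and the scene stay as the last step left them, time stands still between calls to the robot, and variables do not carry over. Pictures are saved under pics/ and viewed, at most 10 in all, crops included, and the job is handed in when it is done.

```bash
mkdir -p pics; ls; cat > h.py <<'E'
import numpy as np, cv2
from scipy.spatial.transform import Rotation as R
from station import *
def cam(n):
    p=camera_params(n); f=200/np.tan(np.radians(p["fov_y"])/2)
    return f,p["cx"],p["cy"],R.from_rotvec(p["rvec"]).as_matrix(),np.array(p["tvec"])
def cloud(n,d):
    f,cx,cy,M,t=cam(n); v,u=np.mgrid[:400,:640]
    P=np.stack([(u-cx)/f*d,(v-cy)/f*d,d],-1)
    return (P-t)@M
def proj(n,X):
    f,cx,cy,M,t=cam(n); c=M@np.array(X)+t; return c[:2]/c[2]*f+[cx,cy]
def ray(n,uv,z):
    f,cx,cy,M,t=cam(n); o=-M.T@t; d=M.T@np.array([(uv[0]-cx)/f,(uv[1]-cy)/f,1]); return o+d*(z-o[2])/d[2]
E
python3 - <<'E'
from h import *
for n in("top","scene"):
    im,d=capture(n); cv2.imwrite(f"pics/{n}0.png",im[...,::-1]); C=cloud(n,d); np.savez(f"{n}0.npz",im=im,d=d,C=C)
    f,cx,cy,M,t=cam(n); print(n,f,-M.T@t)
    for th in["monitor","button_top","plate","deepwell","rack","cradle","tray","monitor_handle"]:
        for r in trace(n,th):
            g=r["region"]&(d>0); print(th,round(r["score"],2),np.round(r["xy"]),g.sum(),np.round(np.median(C[g],0),3) if g.any() else "", np.round(C[g][:,2].max(),3) if g.any() else "")
s=sense(); print(s)
E
```

```text
pics
top 487.9661198699459 [ 0.39763637 -0.00230053  1.40246235]
monitor 0.98 [435. 301.] 2933 [ 0.233 -0.298  0.043] 0.116
monitor 0.9 [412. 204.] 2894 [ 0.487 -0.235  0.053] 0.125
plate 0.77 [220. 226.] 1295 [0.43  0.298 0.018] 0.027
deepwell 0.6 [230. 183.] 1439 [0.555 0.272 0.048] 0.057
rack 0.83 [323. 182.] 1930 [0.547 0.006 0.071] 0.128
cradle 0.83 [438. 215.] 670 [ 0.483 -0.314  0.022] 0.039
tray 0.86 [229. 205.] 3684 [0.489 0.279 0.005] 0.052
monitor_handle 0.9 [434. 300.] 2931 [ 0.234 -0.299  0.043] 0.116
monitor_handle 0.67 [412. 205.] 2850 [ 0.487 -0.236  0.053] 0.125
monitor_handle 0.28 [304. 105.] 389 [0.764 0.065 0.073] 0.083
scene 370.5612413737706 [ 0.88265942 -0.24906876  0.85926523]
monitor 0.75 [158. 204.] 3634 [ 0.253 -0.31   0.042] 0.111
monitor 0.69 [226. 267.] 3974 [ 0.512 -0.25   0.053] 0.122
button_top 0.62 [413. 185.] 1650 [0.567 0.264 0.048] 0.053
button_top 0.59 [158. 167.] 36 [ 0.202 -0.267  0.108] 0.111
button_top 0.36 [204. 307.] 940 [ 0.549 -0.329  0.022] 0.034
plate 0.98 [388. 154.] 1125 [0.436 0.293 0.018] 0.024
deepwell 0.97 [413. 186.] 1702 [0.567 
[... 554 characters left out ...]
.053
{'clock': 0.9, 'joint_positions': array([ 1.21397565e+00,  1.25799081e-01, -3.95854040e-02,  1.40540834e+00,
       -3.45975690e-05,  1.57077192e+00]), 'dq': array([-0.00039202, -0.00070112, -0.00048984, -0.00072327, -0.00073239,
        0.0014887 ]), 'tau': array([-1.65631744e-03, -4.35685194e+01,  3.53094542e+01,  8.65432812e-04,
       -1.72569880e-04,  2.00192862e-07]), 'eef_pos': array([0.18337998, 0.4919168 , 0.4047017 ]), 'eef_rot': array([ 1.77453357e-01,  9.84129212e-01, -1.34837434e-06,  1.73346685e-05]), 'ft_force': array([ 0.27910807,  0.01660609, -0.46548191]), 'ft_torque': array([-0.01644862, -0.006067  ,  0.03170858]), 'grasp_force': 0.0, 'grip_width': 0.9988917433511602}
```

View pics/top0.png

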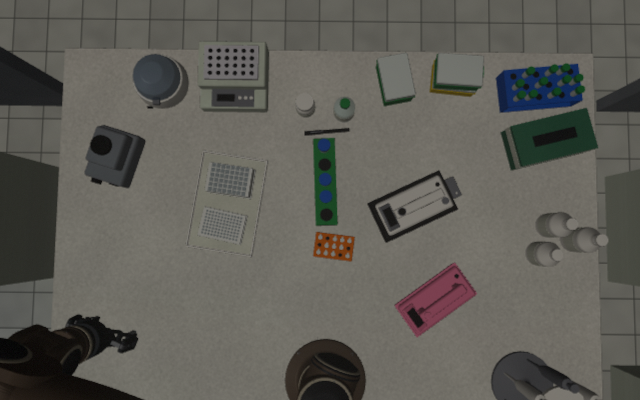

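View pics/scene0.png

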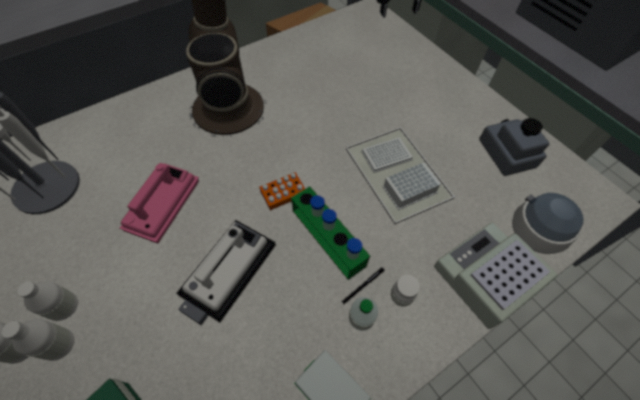

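```bash
cat > m.py <<'E'
from h import *
for n in("top","scene"):
    z=np.load(f"{n}0.npz"); im,d,C=z["im"],z["d"],z["C"]
    W=(abs(C[...,0]-.49)<.17)&(abs(C[...,1]+.235)<.17)&(d>0)
    bench=(abs(C[...,0]-.35)<.05)&(abs(C[...,1]-.1)<.04)&(d>0); print(n,"bench z",np.median(C[bench][:,2]))
    H=C[W&(C[...,2]>.092)&(C[...,2]<.13)]; c,s,a=cv2.minAreaRect(H[:,:2].astype(np.float32))
    m=H[:,:2].mean(0); w,V=np.linalg.eigh(np.cov((H[:,:2]-m).T)); v=V[:,1]
    print("handle",len(H),c,s,a,m,"yaw",np.degrees(np.arctan2(v[1],v[0])),"z",np.median(H[:,2]))
    for th,zt in(("plate",.0194),("deepwell",.049),("tray",.012),("rack",.07),("cradle",.022),("monitor",.043)):
        capture(n) if 0 else None
        best=[r for r in trace(n,th) if not(th=="monitor" and abs(np.median(C[r["region"]&(d>0)][:,0])-.25)<.06)][0]["region"].astype(np.uint8)
        ct=max(cv2.findContours(best,0,1)[0],key=cv2.contourArea)[:,0]
        Q=np.array([ray(n,q,zt)[:2] for q in ct],np.float32); c,s,a=cv2.minAreaRect(Q); print(th,np.round(c,4),np.round(s,4),round(a,2))
    k=5; r=(150,260,350,480) if n=="top" else (210,330,170,290)
    cv2.imwrite(f"pics/{n}c.png",cv2.resize(im[r[0]:r[1],r[2]:r[3],::-1],None,fx=k,fy=k,interpolation=2))
    for r in spot_in(n,"button_top"): print(r, ray(n,r["xy"],.12))
E
python3 m.py
```

```text
top bench z -4.624296271167793e-05
handle 532 (0.49166572093963623, -0.2447255402803421) (0.027155669406056404, 0.1403377801179886) 26.162317276000977 [ 0.49133149 -0.24376004] yaw 116.18454243728927 z 0.11288985246789576
plate [0.4299 0.2959] [0.1252 0.086 ] 78.22
deepwell [0.5536 0.2724] [0.1336 0.0878] 81.46
tray [0.4929 0.2845] [0.1935 0.2806] 81.66
rack [0.5517 0.0048] [0.2409 0.0631] 2.29
cradle [ 0.4875 -0.241 ] [0.1225 0.2269] 25.18
monitor [ 0.4891 -0.2395] [0.1106 0.2121] 26.34
{'xy': [452.1, 196.1], 'score': 0.71} [ 0.51080997 -0.33120394  0.12      ]
scene bench z -0.00023970959136163274
handle 901 (0.4942386746406555, -0.24479040503501892) (0.026677310466766357, 0.14208906888961792) 25.974353790283203 [ 0.49848349 -0.24711877] yaw 115.75606825539624 z 0.11238820985754626
plate [0.4352 0.2925] [0.1338 0.0961] 78.12
deepwell [0.568  0.2621] [0.1488 0.103 ] 83.51
tray [0.4971 0.2841] [0.1957 0.2827] 81.76
rack [ 0.5622 -0.0006] [0.2572 0.0861] 2.76
cradle [ 0.5446 -0.2502] [0.2602 0.1185] 86.99
monitor [ 0.4984 -0.2436] [0.1138 0.2058] 26.04
{'xy': [158.3, 167.6], 'score': 0.5} [ 0.21334107 -0.26832205  0.12      ]
{'xy': [235.2, 230.0], 'score': 0.45} [ 0.47033705 -0.19061845  0.12      ]
```

View pics/topc.png

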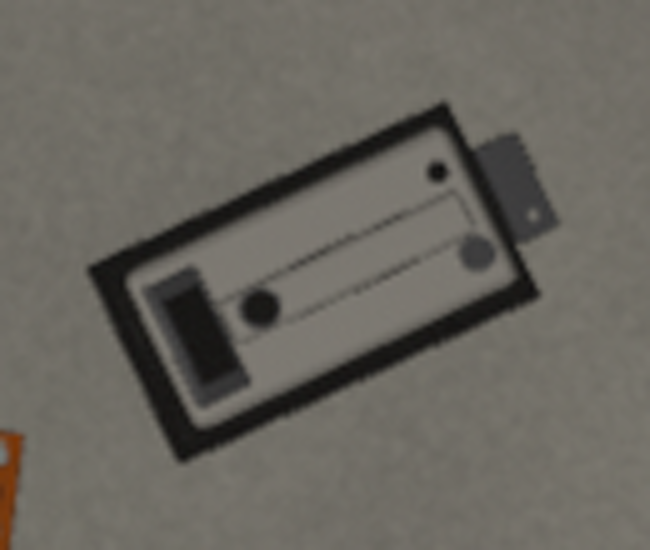

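View pics/scenec.png

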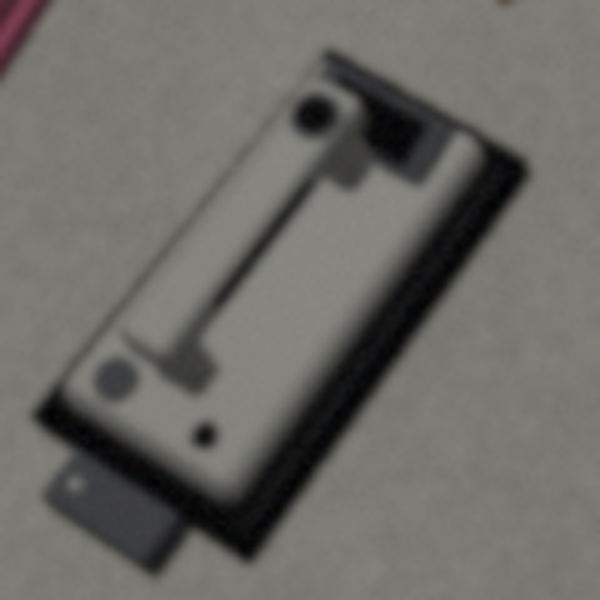

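```bash
cat >> h.py <<'E'
def togo(p,psi,grasp=0):
    """remaining move to TCP p with tool down, tool x at yaw psi(deg): total turn, then shift along tool axes after turn (cm)"""
    s=sense(); A=R.from_quat(s["eef_rot"]); B=R.from_euler("z",psi,degrees=True)*R.from_euler("x",180,degrees=True)
    print("turn",np.round(np.degrees((A.inv()*B).as_rotvec()),2),"shift cm",np.round(B.inv().apply(np.array(p)-s["eef_pos"])*100,2),"now",np.round(s["eef_pos"],4),"F",np.round(s["ft_force"],1),"t",s["clock"],"grip",s["grip_width"],s["grasp_force"],"j",np.round(s["joint_positions"],2))
E
python3 - <<'E'
from h import *
print("button",ray("top",(402.3,211.6),.12),ray("scene",(233.2,233),.12))
for n in("top","scene"):
    z=np.load(f"{n}0.npz"); im,d,C=z["im"],z["d"],z["C"]
    for nm,lo,hi,bx in(("plate",.0125,.03,(.35,.485)),("deep",.035,.06,(.48,.65))):
        W=(C[...,2]>lo)&(C[...,2]<hi)&(C[...,0]>bx[0])&(C[...,0]<bx[1])&(C[...,1]>.2)&(C[...,1]<.37)&(d>0)
        W=cv2.morphologyEx(W.astype(np.uint8),2,np.ones((5,5)));ct=max(cv2.findContours(W,0,1)[0],key=cv2.contourArea)[:,0]
        m=np.zeros_like(W); cv2.drawContours(m,[ct],-1,1,-1); Q=C[(m>0)&(d>0)]
        w,V=np.linalg.eigh(np.cov(Q[:,:2].T)); v=V[:,1]; print(n,nm,cv2.minAreaRect(Q[:,:2].astype(np.float32)),"mean",Q.mean(0),"yaw",np.degrees(np.arctan2(v[1],v[0])))
    r=(140,265,175,285) if n=="top" else (120,220,335,465)
    cv2.imwrite(f"pics/{n}p.png",cv2.resize(im[r[0]:r[1],r[2]:r[3],::-1],None,fx=4.8,fy=4.8,interpolation=2))
togo((.470,-.20,.405),116)
E
```

```text
button [ 0.46832632 -0.19991149  0.12      ] [ 0.47455317 -0.19771273  0.12      ]
top plate ((0.42928171157836914, 0.2982659935951233), (0.12414456903934479, 0.08153124898672104), 78.1494140625) mean [0.42987459 0.29756225 0.01828126] yaw 79.08335529808673
top deep ((0.5572760701179504, 0.2757214903831482), (0.12446179240942001, 0.08199520409107208), 82.24552154541016) mean [0.55635763 0.27479491 0.04780727] yaw 81.57661347701423
scene plate ((0.43023383617401123, 0.29828786849975586), (0.1252429187297821, 0.08452992141246796), 78.50797271728516) mean [0.43268312 0.29464699 0.01844972] yaw 80.5691787078599
scene deep ((0.5593830943107605, 0.27620041370391846), (0.12636329233646393, 0.08315584808588028), 82.08972930908203) mean [0.56157821 0.27184029 0.0478149 ] yaw 80.54615923518858
turn [-0.    0.   43.56] shift cm [-7.475e+01 -4.570e+00 -3.000e-02] now [0.1834 0.4919 0.4047] F [ 0.8 -0.8  0.1] t 1.6 grip 1.001061979484721 0.0 j [ 1.21  0.13 -0.04  1.41  0.    1.57]
```

View pics/topp.png

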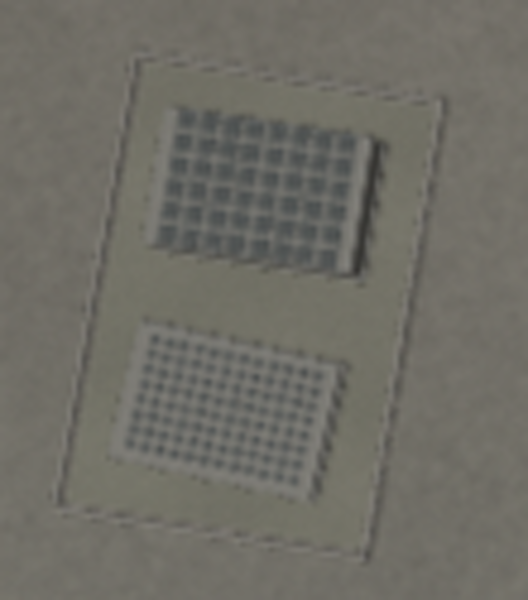

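```bash
python3 -m creep '[[0,0,0,0,0,6.2],[0,0,0,0,0,6.2],[0,0,0,0,0,6.2],[0,0,0,0,0,6.2],[0,0,0,0,0,6.2],[0,0,0,0,0,6.2],[0,0,0,0,0,6.36],[-2,-0.12,0,0,0,0],[-3.5,-0.21,0,0,0,0],[-3.7,-0.23,0,0,0,0]]' 0 40
python3 -m creep '[[-3.7,-0.23,0,0,0,0],[-3.7,-0.23,0,0,0,0],[-3.7,-0.23,0,0,0,0],[-3.7,-0.23,0,0,0,0],[-3.7,-0.23,0,0,0,0],[-3.7,-0.23,0,0,0,0],[-3.7,-0.23,0,0,0,0],[-3.7,-0.23,0,0,0,0],[-3.7,-0.23,0,0,0,0],[-3.7,-0.23,0,0,0,0]]'
python3 -m creep '[[-3.7,-0.23,0,0,0,0],[-3.7,-0.23,0,0,0,0],[-3.7,-0.23,0,0,0,0],[-3.7,-0.23,0,0,0,0],[-3.7,-0.23,0,0,0,0],[-3.7,-0.23,0,0,0,0],[-3.7,-0.23,0,0,0,0],[0,0,0,0,0,0],[0,0,0,0,0,0]]'
python3 -c "
from h import *
togo((.4705,-.1985,.315),116)"
```

```text
clock: 2.43
eef_pos: [0.2186, 0.4065, 0.4042]
eef_rot: [0.529, 0.849, -0.0, 0.0]
ft_force: [0.5, -0.7, 1.2]
grip_width: -0.003
grasp_force: 0.0
clock: 3.27
eef_pos: [0.3602, 0.0623, 0.4051]
eef_rot: [0.53, 0.848, 0.0, 0.0]
ft_force: [0.1, 0.4, -1.1]
grip_width: 0.001
grasp_force: 0.0
clock: 4.02
eef_pos: [0.4596, -0.1774, 0.404]
eef_rot: [0.531, 0.847, -0.0, -0.001]
ft_force: [-0.2, 0.9, -0.7]
grip_width: 0.001
grasp_force: 0.0
turn [-0.05 -0.06 -0.18] shift cm [-2.37  0.05  8.9 ] now [ 0.4596 -0.1774  0.404 ] F [-0.2  0.9 -0.7] t 4.0167 grip 0.0014100113584135246 0.0 j [-0.37  0.07 -0.11  1.4   0.    0.75]
```

```bash
python3 -m creep '[[-2.37,0.05,0,0,0,-0.18],[0,0,2,0,0,0],[0,0,3,0,0,0],[0,0,3,0,0,0],[0,0,2,0,0,0],[0,0,0,0,0,0],[0,0,0,0,0,0],[0,0,0,0,0,0]]'
python3 - <<'E'
from h import *
togo((.4705,-.1985,.293),116)
ims=[]
for n,r in(("top",(150,260,350,480)),("scene",(190,300,170,300))):
    im,d=capture(n); ims.append(cv2.resize(im[r[0]:r[1],r[2]:r[3],::-1],(400,338),interpolation=2))
cv2.imwrite("pics/pre.png",np.hstack(ims))
E
```

```text
clock: 4.68
eef_pos: [0.4703, -0.1963, 0.3064]
eef_rot: [0.528, 0.849, 0.0, 0.001]
ft_force: [0.2, 0.0, 0.6]
grip_width: 0.003
grasp_force: 0.0
turn [0.08 0.08 0.23] shift cm [-0.21 -0.08  1.34] now [ 0.4703 -0.1963  0.3064] F [0.2 0.  0.6] t 4.6833 grip 0.0032615453549442435 0.0 j [-0.4   0.11 -0.27  1.19  0.    0.72]
```

View pics/pre.png

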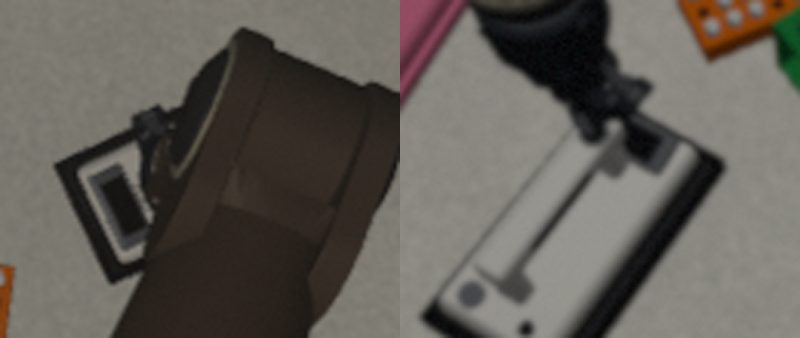

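The fingertips cover the button, at about (595,135) in the right half, with the handle bar running away from them. I'll now press down in small steps.

```bash
python3 -m creep '[[-0.2,-0.08,0.5,0,0,0.2],[0,0,0.6,0,0,0],[0,0,0,0,0,0],[0,0,0,0,0,0]]'
python3 -m creep '[[0,0,0.2,0,0,0],[0,0,0,0,0,0],[0,0,0,0,0,0]]'
python3 -m creep '[[0,0,0.2,0,0,0],[0,0,0,0,0,0],[0,0,0,0,0,0]]'
```

```text
clock: 5.12
eef_pos: [0.4701, -0.199, 0.2934]
eef_rot: [0.53, 0.848, -0.0, -0.0]
ft_force: [0.2, -0.1, -1.0]
grip_width: -0.0
grasp_force: 0.0
clock: 5.37
eef_pos: [0.4702, -0.199, 0.2918]
eef_rot: [0.53, 0.848, -0.0, 0.0]
ft_force: [-1.1, 0.6, 2.1]
grip_width: -0.001
grasp_force: 1.0
clock: 5.62
eef_pos: [0.4702, -0.199, 0.2899]
eef_rot: [0.53, 0.848, -0.0, 0.0]
ft_force: [-0.5, -0.2, 3.2]
grip_width: 0.001
grasp_force: 1.6
```

Contact is at the expected height, so I'll keep pressing until it bottoms out.

```bash
python3 -m creep '[[0,0,0.1,0,0,0],[0,0,0,0,0,0],[0,0,0,0,0,0]]'
python3 -m creep '[[0,0,0.1,0,0,0],[0,0,0,0,0,0],[0,0,0,0,0,0]]'
python3 -m creep '[[0,0,0.05,0,0,0],[0,0,0,0,0,0],[0,0,0,0,0,0]]'
```

```text
clock: 5.87
eef_pos: [0.4702, -0.199, 0.289]
eef_rot: [0.53, 0.848, -0.0, 0.0]
ft_force: [-0.8, 0.2, 4.1]
grip_width: -0.001
grasp_force: 2.4
clock: 6.12
eef_pos: [0.4702, -0.199, 0.2888]
eef_rot: [0.53, 0.848, 0.0, 0.001]
ft_force: [-3.6, 0.7, 10.0]
grip_width: -0.002
grasp_force: 5.5
clock: 6.37
eef_pos: [0.4701, -0.199, 0.2888]
eef_rot: [0.53, 0.848, 0.0, 0.001]
ft_force: [-3.9, 1.6, 13.2]
grip_width: -0.005
grasp_force: 7.0
```

```bash
python3 -m creep '[[0,0,-0.5,0,0,0],[0,0,-3,0,0,0],[0,0,-3,0,0,0],[0,0,0,0,0,0],[0,0,0,0,0,0]]'
python3 -c "
from h import *
togo((.4918,-.2425,.25),116)"
```

```text
clock: 6.78
eef_pos: [0.4707, -0.1991, 0.3535]
eef_rot: [0.53, 0.848, 0.0, 0.001]
ft_force: [0.3, -0.6, 0.0]
grip_width: -0.003
grasp_force: 0.0
turn [ 0.12  0.12 -0.02] shift cm [-4.830e+00 -1.000e-02  1.035e+01] now [ 0.4707 -0.1991  0.3535] F [ 0.3 -0.6  0. ] t 6.7833 grip -0.0028191254499392877 0.0 j [-0.4   0.1  -0.18  1.29  0.    0.72]
```

```bash
python3 -m creep '[[-2.4,0,0,0.1,0.1,0],[-2.4,0,0,0,0,0],[0,0,0,0,0,0],[0,0,0,0,0,0],[0,0,0,0,0,0]]' 100 40
python3 -m creep '[[0,0,2,0,0,0],[0,0,2.5,0,0,0],[0,0,2.5,0,0,0],[0,0,2,0,0,0],[0,0,1,0,0,0],[0,0,0.35,0,0,0],[0,0,0,0,0,0],[0,0,0,0,0,0]]'
python3 -c "
from h import *
togo((.4918,-.2425,.25),116)"
```

```text
clock: 7.2
eef_pos: [0.4909, -0.2418, 0.3507]
eef_rot: [0.53, 0.848, -0.0, -0.003]
ft_force: [-0.8, 0.1, 0.2]
grip_width: 0.712
grasp_force: 0.0
clock: 7.87
eef_pos: [0.4913, -0.2419, 0.2497]
eef_rot: [0.53, 0.848, -0.0, -0.001]
ft_force: [0.2, 0.4, -0.6]
grip_width: 1.003
grasp_force: 0.0
turn [-0.06 -0.05 -0.  ] shift cm [-0.08  0.02 -0.03] now [ 0.4913 -0.2419  0.2497] F [ 0.2  0.4 -0.6] t 7.8667 grip 1.0028799438589027 0.0 j [-0.46  0.21 -0.28  1.08 -0.    0.66]
```

```bash
python3 -m creep '[[0,0,0,0,0,0],[0,0,0,0,0,0],[0,0,0,0,0,0],[0,0,0,0,0,0],[0,0,0,0,0,0],[0,0,0,0,0,0],[0,0,0,0,0,0],[0,0,0,0,0,0]]' 0 80
python3 -m creep '[[0,0,0,0,0,0],[0,0,0,0,0,0],[0,0,-0.3,0,0,0],[0,0,-0.5,0,0,0],[0,0,-0.7,0,0,0],[0,0,-0.5,0,0,0],[0,0,0,0,0,0],[0,0,0,0,0,0]]'
```

```text
clock: 8.53
eef_pos: [0.4909, -0.2422, 0.2491]
eef_rot: [0.53, 0.848, -0.0, -0.001]
ft_force: [-3.0, -1.3, 5.4]
grip_width: 0.297
grasp_force: 79.5
clock: 9.2
eef_pos: [0.4913, -0.2421, 0.269]
eef_rot: [0.53, 0.848, -0.0, -0.001]
ft_force: [0.8, 0.1, -6.6]
grip_width: 0.293
grasp_force: 79.1
```

```bash
python3 -m creep '[[0,0,-1,0,0,0],[0,0,-2,0,0,0],[0,0,-2.5,0,0,0],[0,0,-2.5,0,0,0],[0,0,-2.5,0,0,0],[0,0,-2,0,0,0],[0,0,-1.5,0,0,0],[0,0,-0.7,0,0,0],[0,0,0,0,0,0],[0,0,0,0,0,0]]'
python3 - <<'E'
from h import *
togo((.52,0,.415),90)
im,d=capture("scene"); cv2.imwrite("pics/lift.png",im[...,::-1])
E
```

```text
clock: 10.03
eef_pos: [0.4914, -0.2421, 0.4153]
eef_rot: [0.53, 0.848, -0.0, -0.001]
ft_force: [0.3, -0.1, -6.0]
grip_width: 0.292
grasp_force: 79.6
turn [-0.13 -0.08 25.98] shift cm [24.21  2.86  0.03] now [ 0.4914 -0.2421  0.4153] F [ 0.3 -0.1 -6. ] t 10.0333 grip 0.29249154261460814 79.56084251403809 j [-0.46  0.17  0.04  1.44 -0.    0.66]
```

View pics/lift.png

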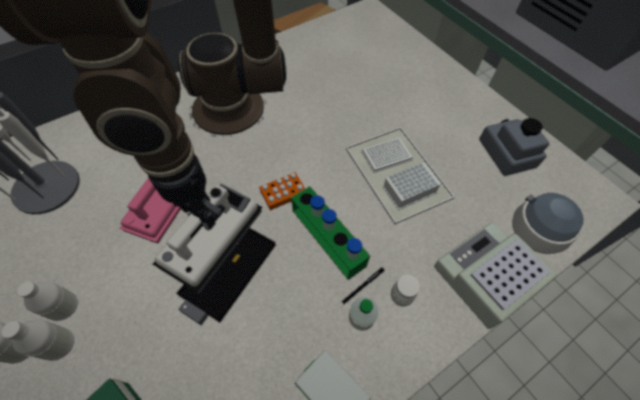

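The monitor hangs level above the empty cradle at (215,240), and nothing else has moved. Next I'll turn it and carry it over the rack.

```bash
python3 -m creep '[[0,0,0,0,0,1.5],[0,0,0,0,0,3],[0,0,0,0,0,3.5],[0,0,0,0,0,3.5],[0,0,0,0,0,3.5],[0,0,0,0,0,3.5],[0,0,0,0,0,3.5],[0,0,0,0,0,2.5],[0,0,0,0,0,1.5],[0,0,0,0,0,0]]'
python3 -m creep '[[1,0.12,0,0,0,0],[2,0.24,0,0,0,0],[2.5,0.3,0,0,0,0],[2.5,0.3,0,0,0,0],[2.5,0.3,0,0,0,0],[2.5,0.3,0,0,0,0],[2.5,0.3,0,0,0,0],[2.5,0.3,0,0,0,0],[2.5,0.3,0,0,0,0],[2.5,0.3,0,0,0,0]]'
python3 -m creep '[[1.2,0.1,0,0,0,1],[0,0,0,0,0,2],[0,0,0,0,0,3],[0,0,0,0,0,3],[0,0,0,0,0,2],[0,0,0,0,0,0.8],[0,0,0,0,0,0]]'
python3 -c "
from h import *
togo((.43,.298,.415),78.2)"
```

```text
clock: 10.92
eef_pos: [0.4912, -0.2421, 0.414]
eef_rot: [0.707, 0.707, -0.001, -0.002]
ft_force: [0.5, 0.0, -6.0]
grip_width: 0.294
grasp_force: 79.5
clock: 11.75
eef_pos: [0.5187, -0.0104, 0.4152]
eef_rot: [0.707, 0.707, -0.001, -0.002]
ft_force: [0.6, -0.5, -6.0]
grip_width: 0.298
grasp_force: 79.5
clock: 12.33
eef_pos: [0.5198, 0.0003, 0.4153]
eef_rot: [0.776, 0.631, -0.001, -0.001]
ft_force: [0.8, 0.2, -5.3]
grip_width: 0.297
grasp_force: 79.5
turn [-0.19 -0.02  0.03] shift cm [ 27.31 -14.88   0.03] now [5.198e-01 3.000e-04 4.153e-01] F [ 0.8  0.2 -5.3] t 12.3333 grip 0.2968934581332334 79.4819962978363 j [ 0.    0.12 -0.03  1.43  0.    1.78]
```

```bash
python3 -m creep '[[1.1,-0.6,0,0,0,0],[2.2,-1.2,0,0,0,0],[2.6,-1.42,0,0,0,0],[2.6,-1.42,0,0,0,0],[2.6,-1.42,0,0,0,0],[2.6,-1.42,0,0,0,0],[2.6,-1.42,0,0,0,0],[2.6,-1.42,0,0,0,0],[2.6,-1.42,0,0,0,0],[2.6,-1.42,0,0,0,0]]'
python3 -m creep '[[2.1,-1.1,0,0,0,0],[1.1,-0.62,0,0,0,0],[0,0,2,0,0,0],[0,0,2.5,0,0,0],[0,0,2,0,0,0],[0,0,1.5,0,0,0],[0,0,0,0,0,0],[0,0,0,0,0,0]]'
cat > g.py <<'E'
from h import *
# measure held monitor: bar top points & body via both cameras
s=sense(); p=s["eef_pos"]; togo((.43,.298,p[2]),78.2)
out=[]
for n in("top","scene"):
    im,d=capture(n); C=cloud(n,d); cv2.imwrite(f"pics/held_{n}.png",im[...,::-1])
    rs=trace(n,"monitor"); sel=[r for r in rs if (r["region"]&(d>0)).any() and np.median(C[r["region"]&(d>0)][:,1])>.1]
    if not sel: print(n,"none"); continue
    g=sel[0]["region"]; ok=g&(d>0); L=(C-[p[0],p[1],p[2]])
    a=np.radians(78.2); ex=np.array([np.cos(a),np.sin(a)]); ey=np.array([-ex[1],ex[0]])
    x=L[...,:2]@ex; y=L[...,:2]@ey; h=C[...,2]-(p[2]-.239)   # height above expected underside
    top=ok&(h>.036)&(h<.048)&(abs(x)<.11)
    A=np.c_[x[top],y[top],np.ones(top.sum())]; z=h[top]; k=np.ones(len(z),bool)
    for _ in range(5): c=np.linalg.lstsq(A[k],z[k],rcond=None)[0]; k=abs(z-A@c)<.002
    print(n,len(z),k.sum(),"housing top plane: slope x,y deg",np.degrees(c[:2]),"h",c[2])
    bar=ok&(h>.098)&(h<.108)&(abs(y)<.03)
    if bar.sum()>10:
        q=np.polyfit(x[bar],h[bar],1); q2=np.polyfit(x[bar],y[bar],1); print("bar n",bar.sum(),"x",x[bar].min(),x[bar].max(),"y",np.median(y[bar]),"h",np.median(h[bar]),"pitch",np.degrees(q[0]),"yawoff",np.degrees(q2[0]))
    b=ok&(h>.02)&(h<.062); Q=np.c_[x[b],y[b]].astype(np.float32); print("body rect",cv2.minAreaRect(Q),np.percentile(Q,[1,99],axis=0).round(4).tolist())
E
python3 g.py
```

```text
clock: 13.17
eef_pos: [0.4394, 0.2644, 0.4162]
eef_rot: [0.776, 0.631, -0.001, -0.001]
ft_force: [0.9, 0.0, -6.0]
grip_width: 0.293
grasp_force: 79.6
clock: 13.83
eef_pos: [0.4297, 0.2974, 0.3358]
eef_rot: [0.776, 0.631, -0.002, -0.001]
ft_force: [0.3, -0.2, -5.9]
grip_width: 0.297
grasp_force: 79.7
turn [-0.22  0.07 -0.  ] shift cm [0.06 0.01 0.  ] now [0.4297 0.2974 0.3358] F [ 0.3 -0.2 -5.9] t 13.8333 grip 0.2969502603968118 79.70717310905457 j [ 0.6   0.13 -0.18  1.26  0.    2.38]
top 1168 646 housing top plane: slope x,y deg [-0.36577555  0.34494851] h 0.041550425320199785
bar n 244 x -0.07593667539159653 -0.014463257884273455 y 0.0009222152707742814 h 0.10293901733950839 pitch -0.2241190110065974 yawoff -0.07738067667971098
body rect ((-0.014435902237892151, 0.0015877671539783478), (0.10661478340625763, 0.1851326823234558), 89.5352554321289) [[-0.105, -0.0505], [0.0662, 0.0533]]
scene 1387 1007 housing top plane: slope x,y deg [0.33939288 0.77134849] h 0.04426117237581862
bar n 265 x -0.07395794682892029 0.06810072769171163 y -0.004880414966010442 h 0.10441403678867636 pitch 0.42258201328265343 yawoff -0.19135254002695198
body rect ((-0.0006880909204483032, -0.004559621214866638), (0.10665477812290192, 0.21182392537593842), 88.8441162109375) [[-0.1034, -0.0549], [0.094, 0.042]]
```

```bash
python3 -c "
import cv2,numpy as np
a=cv2.imread('pics/held_top.png')[120:300,140:340];b=cv2.imread('pics/held_scene.png')[60:240,300:500]
cv2.imwrite('pics/held.png',np.hstack([cv2.resize(q,(400,360),interpolation=2) for q in(a,b)]))"
```

```text
(no output)
```

View pics/held.png

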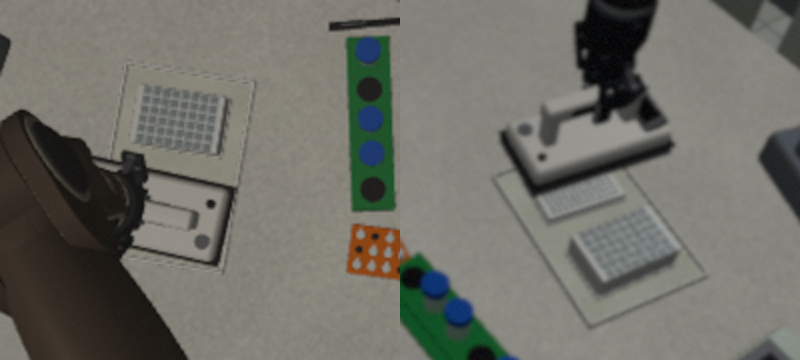

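```bash
python3 - <<'E'
from h import *
print([ray("top",(175+(u+.5)/4.8-.5,140+(v+.5)/4.8-.5),.0194)[:2].round(4).tolist() for u,v in((147,322),(338,365),(308,498),(118,455),(228,410))])
E
python3 -m creep '[[0.05,0,0.5,-0.2,0.07,0],[0,0,1,0,0,0],[0,0,1.3,0,0,0],[0,0,1.3,0,0,0],[0,0,0.9,0,0,0],[0,0,0.5,0,0,0],[0,0,0,0,0,0],[0,0,0,0,0,0],[0,0,0,0,0,0]]'
python3 g.py; python3 -c "
from h import *
togo((.4298,.298,.2685),78.2)"
```

```text
[[0.4812, 0.3442], [0.4571, 0.2306], [0.3786, 0.2464], [0.4025, 0.359], [0.4298, 0.2949]]
clock: 14.78
eef_pos: [0.4306, 0.2983, 0.2819]
eef_rot: [0.776, 0.631, 0.001, -0.0]
ft_force: [-1.0, 0.8, -5.0]
grip_width: 0.294
grasp_force: 79.7
turn [ 0.1  -0.13 -0.02] shift cm [-0.04 -0.05 -0.  ] now [0.4306 0.2983 0.2819] F [-1.   0.8 -5. ] t 14.7833 grip 0.2944832210737913 79.67954635620117 j [ 0.61  0.15 -0.28  1.14  0.    2.38]
top 1049 557 housing top plane: slope x,y deg [-0.42525909  0.5391189 ] h 0.04140824619133805
bar n 214 x -0.07604137953125498 -0.0163780588929932 y -0.0002856687345048248 h 0.10243298453667946 pitch 0.6579032091688385 yawoff 0.026114086547726248
body rect ((-0.015148237347602844, -0.0004075467586517334), (0.17824484407901764, 0.10537108778953552), 0.043773092329502106) [[-0.1031, -0.0519], [0.0626, 0.0507]]
scene 1261 898 housing top plane: slope x,y deg [0.23528367 0.23988955] h 0.04250683392449588
bar n 235 x -0.07465479734017635 0.06606892568861465 y -0.0036671126014743306 h 0.1028390376035912 pitch 0.29531704771283696 yawoff -0.6635961581818632
body rect ((-0.0013588964939117432, -0.0025885216891765594), (0.1094684824347496, 0.20849943161010742), 89.8701171875) [[-0.103, -0.0547], [0.0934, 0.0421]]
turn [ 0.11 -0.14 -0.02] shift cm [-0.04 -0.07  1.34] now [0.4305 0.2983 0.2819] F [ 0.1 -0.3 -5. ] t 14.9833 grip 0.2962237825794134 79.6803867816925 j [ 0.61  0.15 -0.28  1.14  0.    2.38]
```

```bash
python3 - <<'E'
from h import *
from scipy.optimize import minimize
gx,gy=np.meshgrid(np.arange(-68,68.1,1)/1e3,np.arange(-47,47.1,1)/1e3)
T=np.where((abs(gx)<.064)&(abs(gy)<.043),1.,.75)
wx,wy=(np.arange(12)-5.5)*.009,(np.arange(8)-3.5)*.009
for x in wx:
    for y in wy: T[(gx-x)**2+(gy-y)**2<.0033**2]=.5
for n,sg in(("top",1.3),("scene",1.5)):
    im=np.load(f"{n}0.npz")["im"].mean(-1).astype(np.float32); f,cx,cy,M,t=cam(n)
    Tb=cv2.GaussianBlur(T,(0,0),sg)
    W=cv2.GaussianBlur(((abs(gx)<.066)&(abs(gy)<.045)).astype(float),(0,0),1)
    W=((abs(gx)<.060)&(abs(gy)<.040)).astype(float)   # wells only inside
    def cost(q):
        a=np.radians(q[2]); X=np.stack([q[0]+gx*np.cos(a)-gy*np.sin(a),q[1]+gx*np.sin(a)+gy*np.cos(a),np.full_like(gx,.0194)],-1)@M.T+t
        I=cv2.remap(im,(X[...,0]/X[...,2]*f+cx).astype(np.float32),(X[...,1]/X[...,2]*f+cy).astype(np.float32),1)
        w=np.ones_like(gx); return -np.corrcoef(I.ravel(),Tb.ravel())[0,1]
    best=min((minimize(cost,[.43+dx,.297+dy,78.2],method="Nelder-Mead",options=dict(initial_simplex=[[.43+dx,.297+dy,78.2],[.432+dx,.297+dy,78.2],[.43+dx,.299+dy,78.2],[.43+dx,.297+dy,79.2]])) for dx in(-.006,-.003,0,.003,.006) for dy in(-.006,-.003,0,.003,.006)),key=lambda r:r.fun)
    print(n,best.x,best.fun)
E
```

```text
top [ 0.42999454  0.2974823  78.08012116] -0.7382601516817214
scene [ 0.42848169  0.29950194 77.77179767] -0.3356155552445294
```

```bash
python3 -m creep '[[-0.04,-0.06,0.4,0.1,-0.12,0.1],[0,0,0.5,0,0,0],[0,0,0.3,0,0,0],[0,0,0.14,0,0,0],[0,0,0,0,0,0],[0,0,0,0,0,0],[0,0,0,0,0,0],[0,0,0,0,0,0],[0,0,0,0,0,0],[0,0,0,0,0,0]]'
python3 -c "
from h import *
togo((.4298,.298,.2685),78.1)"; python3 g.py
```

```text
clock: 15.82
eef_pos: [0.4297, 0.2979, 0.268]
eef_rot: [0.777, 0.63, -0.0, -0.0]
ft_force: [0.4, 0.1, -6.0]
grip_width: 0.296
grasp_force: 79.9
turn [-0.03  0.02 -0.02] shift cm [ 0.01  0.01 -0.05] now [0.4297 0.2979 0.268 ] F [ 0.4  0.1 -6. ] t 15.8167 grip 0.29647469823453315 79.92321968078613 j [ 0.61  0.16 -0.3   1.11  0.    2.39]
turn [-0.03  0.02 -0.12] shift cm [0.02 0.03 0.  ] now [0.4297 0.2979 0.268 ] F [ 0.4  0.1 -6. ] t 15.8167 grip 0.29647469823453315 79.92321968078613 j [ 0.61  0.16 -0.3   1.11  0.    2.39]
top 1045 532 housing top plane: slope x,y deg [-0.43541826  0.1005891 ] h 0.041429983381875
bar n 212 x -0.07626032684057271 -0.015984801722815845 y 0.0006012591864280024 h 0.10258554438505148 pitch -0.36019930760973917 yawoff -0.047989463874525164
body rect ((-0.014910116791725159, 0.0008367635309696198), (0.10747719556093216, 0.18365460634231567), 89.9388427734375) [[-0.1048, -0.052], [0.065, 0.0532]]
scene 1221 858 housing top plane: slope x,y deg [0.1259727 0.7577501] h 0.04246740185302675
bar n 224 x -0.07465362526573972 0.06542558090326318 y -0.0037582085996963575 h 0.10286380716455966 pitch 0.5620706208913513 yawoff -0.6519317529826099
body rect ((-0.0021986663341522217, -0.0027488991618156433), (0.10641536861658096, 0.20834170281887054), 89.74004364013672) [[-0.1037, -0.054], [0.0921, 0.0405]]
```

```bash
python3 -c "
from station import *
print(job_done())"
```

```text
the job is handed in; nothing more can be done
None
```

The monitor was switched on in its cradle, carried over the rack, and handed in held level and still about 10 mm above the shallow plate, centred and lengthwise in line with it, with no sign of contact on the way; the verdict was not reported back.

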